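# Start frozen bread toasting

## Robot

A 6-joint arm with a two-finger parallel gripper is mounted at the origin on a cart in front of the work surface, level with it; the furniture and walls round the work are solid. World frame = base frame: x ahead of the robot, y to its left, z up, the work surface at z = 0. Lengths are in m, angles in rad, forces in N, time in s.
With the tool pointing down it reaches from about 0.35 to 0.975 m from the base axis. Payload 4.9 kg.
Tool frame: the origin (TCP) lies at the very end of the fingers, on their centre line; the grasp point (between the pads) lies 19 mm behind it; z points along the fingers, y is the line along which they close (so a half turn about z gives the same grasp; the last joint's range is limited). The gripper opens to 85 mm and grips with 20 to 120 N. Pads are 22 mm wide; open, the fingers measure 114 mm over their backs; the gripper's body (76 mm by 85 mm) begins 54 mm behind the grasp point. The pads swing forward as they close: fully open they stand 13 mm farther back than shut.
Start: joints at [-1.225, 0.053, 1.613, -0, 1.476, -0.119], TCP at [0.28, -0.559, 0.231] pointing down, gripper open.
Joint ranges: [-3.01, 3.01], [-1.01, 2.22], [0.06, 2.58], [-1.02, 4.17], [0.09, 2.62], [-3.14, 3.14]. Speed limits (rad/s): [2.57, 2.57, 3.14, 3.14, 3.14, 3.14].

## Interface

Orientations are given as a unit quaternion [w, x, y, z].
In Python, from plant import manip gives the robot as it stands.
- The arm moves only by the tool play_rows, never from a script. Its argument "series" is a list that holds one entry, the list of rows, each a list of 7 numbers: the shift along the world's x, y, z in m, then the turn, a rotation vector about the world's x, y, z in degrees, then the opening, from 0 (shut) to 1 (fully open). In form: [[[dx, dy, dz, rx, ry, rz, grip], ...]]. A call has 1 to 10 rows; each row shifts and turns the commanded pose from where the row before left it; what a row does not reach is not made up. A row lasts 1/10 s, in which the tool goes at most 50 mm and 8.59 degrees, less where a joint would pass 70% of its speed; a pose out of reach is approached as far as the arm can. A call with a gripper value outside its range is refused whole. The fingers move at their own pace and stop on an object; the grip force is fixed at half the most. Time passes only in rows, so rows that do not move let the fingers close. It gives the time, the measured TCP pose, the force, the opening and the grip force at its end, in the units of the state.
- manip.state(): the state, without advancing time (a new reading comes with each control period).
- manip.grab_frame(name): name is "side" or "top" or "wrist"; returns a dict with "frame" (400x640x3 uint8, blue, green, red), "mtx" (3x3 intrinsics, pixels), "R" (3x3) and "t" (3): a world point X has camera coordinates R X + t. Camera axes: x right, y down, z forward; pixel columns grow to the right and rows downward; lengths in m; the calibration is good to about 2 mm. A picture is of the moment at which its call begins. There is no depth.
- manip.job_done(): hands the job in; it is judged then, once.
The state is a dict: "time": time; "joint_pos": joint angles; "joint_vel": joint speeds; "joint_efforts": joint torques, N m; "tool_pos": TCP position; "tool_rot": TCP orientation; "contact_force": force on the tool from outside, world axes, zero at the start; "ft_torque": the same for the moment, N m; "gripper_width": opening from 0.0 (shut) to 1.0 (fully open); "grasp_force": force on a finger pad.
Only numpy, scipy, OpenCV 4.12 (cv2) and the standard library are available. Lean on these libraries where they do the work, as an engineer would, in place of code of your own. Each camera call takes 0.05 s, during which the arm holds its last target. There are 200 camera calls.

## Task

Start the frozen bread toasting: first switch on the socket that the toaster's plug is in, by pressing the raised half of the rocker beside it; then push the toaster's lever down until it stays down by itself; and last press the round defrost key on top of the toaster fully in and let it spring out. This is all pressing with the tips of the closed fingers: lift nothing, and leave the other rockers, the stop and reheat keys and the things standing about as they are.

Things in the scene. Friction and masses are not known exactly. Their poses are not given: they have to be found in the camera images.
- toaster: Two-slot toaster, 280 x 162 x 160 mm high, white ends, steel sides, fixed; two frozen slices stand in its slots and sink with the lever. Origin: centre of its underside. Its -x end carries the lever and faces the robot (turned up to 0.2 rad); +y is to the robot's left. The white extension block is fixed on its +y side, long side along the toaster's x, and turns with it.
- lever_pad (a point): Centre of the flat top of the black lever pad (46 mm across, 34 mm deep, 12 mm thick) that stands out of the toaster's -x end; this point is 28 mm out from that end face and moves with the lever. Height 157 mm with the lever up, 117 mm with it down.
- toast_lever (a joint): Lever, m: 0 = up, 0.040 = fully down (it moves straight down). Needs about 2 N at the start, up to 6 N on the way; a spring throws it back up if it is let go before about 0.033, beyond that it catches and stays down by itself at 0.040.
- defrost_top (a point): Centre of the top of the round black defrost key (25 mm diameter, small white star), the left one, seen from the robot, of three keys in a row across the steel strip on the toaster's top at the lever end, 44 mm from the middle key; 6.5 mm proud of the strip, 167 mm above the worktop; moves with the key.
- defrost_key (a joint): Defrost key, m: 0 = out, 0.004 = fully in (straight down, about 1 N to start it, 5 N fully in); springs out again when let go.
- stop_top (a point): Centre of the top of the oblong stop key (18 x 36 mm), the middle one of the three keys. Not to be pressed.
- stop_key (a joint): Stop key, m: 0 = out, 0.004 = fully in.
- reheat_top (a point): Centre of the top of the square reheat key (23 x 23 mm, three small white bars), the right one of the three keys. Not to be pressed.
- reheat_key (a joint): Reheat key, m: 0 = out, 0.004 = fully in.
- toaster_plug: The toaster's plug, a white rounded block 44 x 42 x 30 mm high with a cord, in one of the three sockets of the extension block (205 x 100 mm, top 36 mm above the worktop), which lie 60 mm apart in a row along the block. Origin: centre of its underside, 36 mm above the worktop. Fixed. The other sockets have flat blanking covers (42 x 38 x 4 mm).
- rocker_1_press (a point): Place to press on rocker 1, black, the switch of the socket nearest the robot, its pivot 51 mm straight to the left (toaster +y) of that socket's centre: top of the half nearer the robot (toaster -x), 13 mm from the pivot, raised while off. Rocker 33 mm long along the toaster's x, 18 mm wide. Point about 48 mm above the worktop when off, 43 mm when on; moves with the rocker.
- rocker_1 (a joint): Rocker 1, rad: 0 = off (half nearer the robot raised), 0.36 = on (that half down). Snaps over at 0.18 and stays on either side; needs about 4 N on the raised half.
- rocker_2_press (a point): Place to press on rocker 2, black, the switch of the socket in the middle, its pivot 51 mm straight to the left (toaster +y) of that socket's centre: top of the half nearer the robot (toaster -x), 13 mm from the pivot, raised while off. Rocker 33 mm long along the toaster's x, 18 mm wide. Point about 48 mm above the worktop when off, 43 mm when on; moves with the rocker.
- rocker_2 (a joint): Rocker 2, rad: 0 = off (half nearer the robot raised), 0.36 = on (that half down). Snaps over at 0.18 and stays on either side; needs about 4 N on the raised half.
- rocker_3_press (a point): Place to press on rocker 3, black, the switch of the socket farthest from the robot, its pivot 51 mm straight to the left (toaster +y) of that socket's centre: top of the half nearer the robot (toaster -x), 13 mm from the pivot, raised while off. Rocker 33 mm long along the toaster's x, 18 mm wide. Point about 48 mm above the worktop when off, 43 mm when on; moves with the rocker.
- rocker_3 (a joint): Rocker 3, rad: 0 = off (half nearer the robot raised), 0.36 = on (that half down). Snaps over at 0.18 and stays on either side; needs about 4 N on the raised half.
- salt_shaker: Bystander: clear salt shaker with a grey cap, 44 mm diameter, 90 mm high, between toaster and block. Loose. Origin: centre of its underside.
- mug: Bystander: white mug, 60 mm diameter with handle, 49 mm high, to the right of the toaster. Loose. Origin: centre of its underside.
- spoon: Bystander: steel teaspoon, 130 x 26 x 11 mm, lying in front of the toaster on the right. Loose. Origin: centre of its underside.
- flat_tin: Bystander: flat oval tin, 63 x 105 x 25 mm, in front of toaster and block. Loose. Origin: centre of its underside.
- lemon: Bystander: lemon, 78 x 55 x 56 mm, at the front left. Loose. Origin: centre of its underside.
- glass: Bystander: small glass, 48 mm diameter, 61 mm high, at the left. Loose. Origin: centre of its underside.
- pepper_mill: Bystander: wooden pepper mill, 58 mm diameter, 160 mm high, at the left. Loose. Origin: centre of its underside.

How it is judged:
On the way, in this order (a step that is already met when the one before it is completed fails the run):
1. the rocker beside the toaster's plug is on (((horizontal distance between toaster_plug and rocker_1_press below 0.061 m and value of joint rocker_1 above 0.3 rad) or (horizontal distance between toaster_plug and rocker_2_press below 0.061 m and value of joint rocker_2 above 0.3 rad) or (horizontal distance between toaster_plug and rocker_3_press below 0.061 m and value of joint rocker_3 above 0.3 rad))), for 0.2 s.
2. the lever is down and stays down with the fingers off it (value of joint toast_lever above 0.036 m and contact force between the fingers and toast_lever below 0.3 N), for 0.2 s.
3. the defrost key is pressed in (value of joint defrost_key above 0.003 m), for 0.05 s.
At the end, for the whole second after the job is handed in: The rocker beside the toaster's plug is on (over 0.30 rad) and the two others off (under 0.12 rad), the lever is caught down (over 36 mm of 40), and all three keys are out again (within 1 mm) (((horizontal distance between toaster_plug and rocker_1_press below 0.061 m and value of joint rocker_1 above 0.3 rad) or (horizontal distance between toaster_plug and rocker_2_press below 0.061 m and value of joint rocker_2 above 0.3 rad) or (horizontal distance between toaster_plug and rocker_3_press below 0.061 m and value of joint rocker_3 above 0.3 rad)) and not ((not (horizontal distance between toaster_plug and rocker_1_press below 0.061 m) and value of joint rocker_1 above 0.12 rad) or (not (horizontal distance between toaster_plug and rocker_2_press below 0.061 m) and value of joint rocker_2 above 0.12 rad) or (not (horizontal distance between toaster_plug and rocker_3_press below 0.061 m) and value of joint rocker_3 above 0.12 rad)) and value of joint toast_lever above 0.036 m and value of joint each of defrost_key, stop_key, reheat_key below 0.001 m); the robot touches nothing.
It fails at once if the rocker of a socket without the plug is pressed over ((not (horizontal distance between toaster_plug and rocker_1_press below 0.061 m) and value of joint rocker_1 above 0.12 rad) or (not (horizontal distance between toaster_plug and rocker_2_press below 0.061 m) and value of joint rocker_2 above 0.12 rad) or (not (horizontal distance between toaster_plug and rocker_3_press below 0.061 m) and value of joint rocker_3 above 0.12 rad)).
It fails at once if the lever is pushed down before the toaster's socket is on (value of joint toast_lever above 0.03 m and not ((horizontal distance between toaster_plug and rocker_1_press below 0.061 m and value of joint rocker_1 above 0.3 rad) or (horizontal distance between toaster_plug and rocker_2_press below 0.061 m and value of joint rocker_2 above 0.3 rad) or (horizontal distance between toaster_plug and rocker_3_press below 0.061 m and value of joint rocker_3 above 0.3 rad))).
It fails at once if the defrost key is pressed before the lever is caught down (value of joint defrost_key above 0.002 m and value of joint toast_lever below 0.034 m).
It fails at once if the stop or the reheat key is pressed (value of joint any of stop_key, reheat_key above 0.002 m).
It fails at once if a thing standing about is shifted more than 20 mm or lifted (distance of any of salt_shaker, mug, spoon, flat_tin, lemon, glass, pepper_mill from where it was at the start of the episode above 0.02 m or height (world z) of any of salt_shaker, mug, spoon, flat_tin, glass, pepper_mill above 0.012 m).
It also fails if it takes over 51 s, if anything falls off the work surface, if the arm or the gripper's body presses on something with over 40 N, if the wrist force passes 120 N, or if a joint passes its speed limit or range.

## Working session

There is one attempt and no reset: what is moved stays moved. The work goes in short steps, Python scripts to look and compute and a tool call to move; the robot and the scene stay as the last step left them, time stands still between calls to the robot, and variables do not carry over. Pictures are saved under pics/ and viewed, at most 10 in all, crops included, and the job is handed in when it is done.

Besides the shell and the picture viewer there is one more tool, called by a JSON object that holds its "name" and its "arguments", one argument or row to a line. play_rows: Moves the arm, as the interface text tells. Its arguments: {"type":"object","properties":{"series":{"type":"array"}},"required":["series"]}

```bash
mkdir -p pics
cat > h.py <<'E'
from plant import manip
import numpy as np, cv2
def ray(f,u,v,z):
    R=np.array(f["R"]);t=np.array(f["t"]);c=-R.T@t
    d=R.T@np.linalg.inv(f["mtx"])@np.array([u,v,1.]);return c+d*(z-c[2])/d[2]
def proj(f,X):
    p=np.array(f["mtx"])@(np.array(f["R"])@np.array(X)+np.array(f["t"]));return p[:2]/p[2]
E
python3 - <<'E'
from h import *
import pickle
for n in("top","side"):
    f=manip.grab_frame(n);cv2.imwrite(f"pics/{n}0.png",f["frame"]);pickle.dump(f,open(n+"0.pkl","wb"))
    print(n,-np.array(f["R"]).T@f["t"],f["mtx"][0])
print(manip.state())
E
```

```text
top [0.36586964 0.05757957 1.11759685] [406.49529209   0.         318.2112104 ]
side [-0.47280328  0.1657802   0.98003529] [462.48316312   0.         321.30596931]
{'time': 0.1, 'joint_pos': array([-1.22498434e+00,  5.32724215e-02,  1.61417749e+00, -1.54613447e-07,
        1.47600603e+00, -1.19021414e-01]), 'joint_vel': array([ 0.00172804, -0.00300828, -0.00283416,  0.00182277,  0.00184095,
       -0.00211676]), 'joint_efforts': array([ 5.26015010e-04, -3.94903743e+01, -3.71363533e+01, -5.20926619e-05,
        3.89128589e-03,  9.65722734e-06]), 'tool_pos': array([ 0.27996363, -0.55814723,  0.23018496]), 'tool_rot': array([-9.25649954e-04,  9.73112175e-01,  2.30329822e-01, -1.05494011e-04]), 'contact_force': array([-0.41124409,  0.99033931,  0.12749277]), 'ft_torque': array([ 0.03252671,  0.02190261, -0.06582259]), 'grasp_force': 0.0, 'gripper_width': 1.0000971402425047}
```

View pics/top0.png

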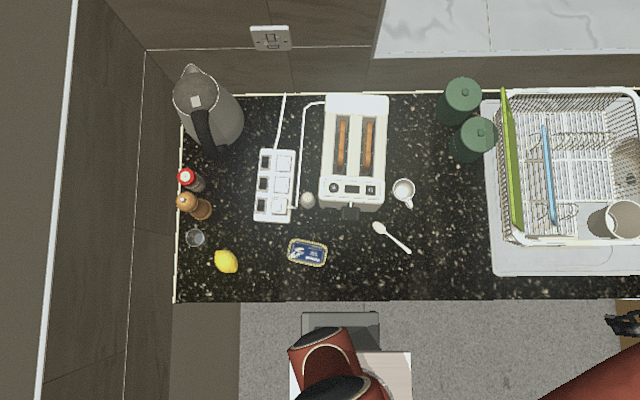

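View pics/side0.png

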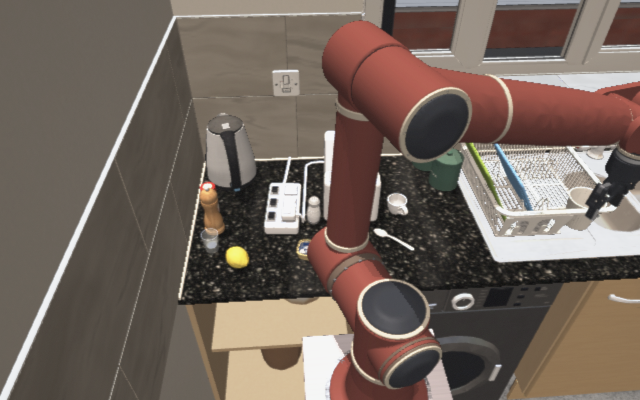

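Top view: the toaster is at about (353,150), its keys at row ~188 and the lever pad at (349,213). The extension block's rockers are at (264,163), (263,184) and (260,203). I'll enlarge this area to find the plug.

Run:
```python
import cv2
a=cv2.imread("pics/top0.png")[140:230,245:395]
cv2.imwrite("pics/c0.png",cv2.resize(a,None,fx=5.3,fy=5.3,interpolation=cv2.INTER_CUBIC))
```

```text
(no output)
```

View pics/c0.png

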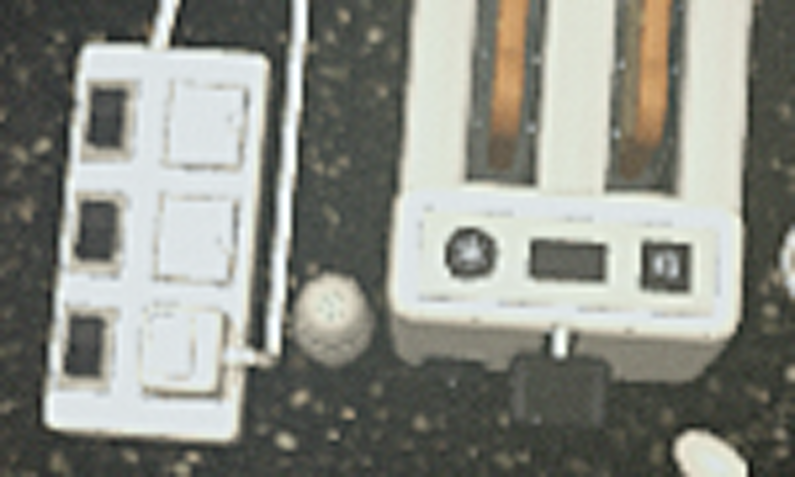

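The crop shows the plug in the socket nearest the robot, with its cord leaving to the right, so rocker 1 at crop (87,345) is the one to press. The defrost key is at (470,252), stop at (568,260), reheat at (665,266), and the lever pad at about (560,385).

Run:
```python
from h import *
import pickle
f=pickle.load(open("top0.pkl","rb"));g=cv2.cvtColor(f["frame"],cv2.COLOR_BGR2GRAY)
def blob(x,y,r=9,th=110):
    u,v=245+x/5.3,140+y/5.3;x0,y0=int(u-r),int(v-r)
    w=cv2.resize(g[y0:y0+2*r,x0:x0+2*r],None,fx=8,fy=8,interpolation=cv2.INTER_CUBIC)
    n,l,s,c=cv2.connectedComponentsWithStats((w<th).astype(np.uint8))
    k=l[int((v-y0)*8),int((u-x0)*8)]
    if k==0:k=1+np.argmin(np.hypot(*(c[1:]-[(u-x0)*8,(v-y0)*8]).T))
    return np.array([x0,y0])+(c[k]+.5)/8-.5, s[k]/8
P={}
for n,x,y,z in[("r3",107,118,.046),("r2",98,230,.046),("r1",87,345,.046),("def",470,252,.167),("stop",568,262,.167),("reh",665,266,.167)]:
    p,s=blob(x,y);P[n]=ray(f,*p,z);print(n,p.round(1),s.round(1),P[n].round(4))
d=P["def"]-P["reh"];print(np.linalg.norm(d),"yaw",np.arctan2(-d[0],d[1]))
e=P["r3"]-P["r1"];print(np.linalg.norm(e),"yaw",np.arctan2(e[1],e[0]))
yaw=.5*(np.arctan2(-d[0],d[1])+np.arctan2(e[1],e[0]))
X=np.array([np.cos(yaw),np.sin(yaw),0]);Y=np.array([-X[1],X[0],0])
print("yaw",yaw,"r1press",P["r1"]-.013*X)
# lever pad corners: crop guess top face & white stem
for x,y in[(515,355),(608,355),(603,425),(513,423),(560,330)]: print((x,y),ray(f,245+x/5.3-.4,140+y/5.3-.4,.157).round(4))
```

```text
r3 [264.6 161.8] [  5.4   3.5   7.5  11.4 546.2] [0.6557 0.2233 0.046 ]
r2 [262.7 183.2] [  5.    3.9   8.   11.4 585.1] [0.5962 0.2276 0.046 ]
r1 [260.4 205. ] [  5.1   3.5   7.5  11.6 568.5] [0.5366 0.233  0.046 ]
def [333.2 187.4] [  5.1   5.1   9.1   9.  304.2] [0.5577 0.0399 0.167 ]
stop [351.6 188.7] [  2.1   5.4  14.1   7.6 729.4] [ 0.5539 -0.0037  0.167 ]
reh [370.  190.1] [  5.    4.9   9.1   9.1 404. ] [ 0.55   -0.0474  0.167 ]
0.0876282035395298 yaw -0.08737360969053251
0.1194783784091205 yaw -0.08126762130278671
yaw -0.08432061549665962 r1press [0.52367789 0.23406344 0.046     ]
(515, 355) [0.5128 0.0199 0.157 ]
(608, 355) [ 0.5123 -0.0219  0.157 ]
(603, 425) [ 0.4806 -0.0189  0.157 ]
(513, 423) [0.4819 0.0214 0.157 ]
(560, 330) [ 0.5239 -0.0006  0.157 ]
```

{"name": "play_rows", "arguments": {
  "series": [
    [[0.012, 0.04, 0, 0, 0, -1.6, 0], [0.012, 0.04, 0, 0, 0, -1.6, 0], [0.012, 0.04, 0, 0, 0, -1.6, 0], [0.012, 0.04, 0, 0, 0, -1.6, 0], [0.012, 0.04, 0, 0, 0, -1.6, 0], [0.012, 0.04, 0, 0, 0, -1.6, 0], [0.012, 0.04, 0, 0, 0, -1.6, 0], [0.012, 0.04, 0, 0, 0, -1.6, 0], [0.012, 0.04, 0, 0, 0, -1.6, 0], [0.012, 0.04, 0, 0, 0, -1.6, 0]]
  ]
}}

```text
time: 1.1
tool_pos: [0.4001, -0.157, 0.2309]
tool_rot: [-0.0, 0.996, 0.092, -0.0]
contact_force: [1.0, 0.2, 0.1]
gripper_width: -0.004
grasp_force: 0.0
```

{"name": "play_rows", "arguments": {
  "series": [
    [[0.012, 0.04, 0, 0, 0, -1.6, 0], [0.012, 0.04, 0, 0, 0, -1.6, 0], [0.012, 0.04, 0, 0, 0, -1.6, 0], [0.012, 0.04, 0, 0, 0, -1.6, 0], [0.012, 0.04, 0, 0, 0, -1.6, 0], [0.012, 0.04, 0, 0, 0, -1.6, 0], [0.012, 0.04, 0, 0, 0, -1.6, 0], [0.012, 0.04, 0, 0, 0, -1.6, 0], [0.012, 0.04, 0, 0, 0, -1.6, 0], [0, 0, 0, 0, 0, 0, 0]]
  ]
}}

```text
time: 2.1
tool_pos: [0.5082, 0.205, 0.2304]
tool_rot: [-0.0, 1.0, -0.031, -0.001]
contact_force: [0.1, -1.2, -0.1]
gripper_width: -0.001
grasp_force: 0.0
```

```bash
cat > s.py <<'E'
from h import *
import sys
from scipy.spatial.transform import Rotation as Ro
s=manip.state();q=s["tool_rot"];M=Ro.from_quat([*q[1:],q[0]]).as_matrix()
print(s["time"],s["tool_pos"].round(4),"F",s["contact_force"].round(1),"tool x yaw deg",np.degrees(np.arctan2(M[1,0],M[0,0])).round(2),"z",M[:,2].round(3),s["gripper_width"].round(3),s["joint_pos"].round(2))
for n,p in dict(r1=(.523,.2341,.048),lev=(.497,.0008,.157),dfr=(.5577,.0399,.167)).items(): print(n,(np.array(p)-s["tool_pos"]).round(4))
E
python3 s.py
```

```text
Traceback (most recent call last):
  File "s.py", line 5, in <module>
    print(s["time"],s["tool_pos"].round(4),"F",s["contact_force"].round(1),"tool x yaw deg",np.degrees(np.arctan2(M[1,0],M[0,0])).round(2),"z",M[:,2].round(3),s["gripper_width"].round(3),s["joint_pos"].round(2))
                                                                                                                                                               ^^^^^^^^^^^^^^^^^^^^^^^^
AttributeError: 'float' object has no attribute 'round'
```

{"name": "play_rows", "arguments": {
  "series": [
    [[0.015, 0.029, 0, 0, 0, -1.2, 0], [0, 0, -0.03, 0, 0, 0, 0], [0, 0, -0.04, 0, 0, 0, 0], [0, 0, -0.04, 0, 0, 0, 0], [0, 0, -0.035, 0, 0, 0, 0], [0, 0, 0, 0, 0, 0, 0]]
  ]
}}

```text
time: 2.7
tool_pos: [0.5182, 0.2283, 0.0797]
tool_rot: [0.002, 0.999, -0.044, -0.006]
contact_force: [-1.0, -1.2, -0.3]
gripper_width: -0.003
grasp_force: 0.0
```

```bash
sed -i 's/s\["gripper_width"\].round(3)/s["gripper_width"]/' s.py; python3 s.py
python3 - <<'E'
from h import *
f=manip.grab_frame("wrist");a=f["frame"].copy()
t=manip.grab_frame("top");b=t["frame"][130:240,200:400]
for p in[(.523,.2341,.048),(.536,.233,.046)]:
    cv2.circle(a,tuple(int(v) for v in proj(f,p).round()),4,(0,0,255),1)
b=cv2.resize(b,(640,352));cv2.imwrite("pics/w1.png",np.vstack([a,b])[:,:][:600] if 0 else cv2.resize(np.vstack([a,b]),(510,600)))
E
```

```text
2.7 [0.5182 0.2283 0.0797] F [-1.  -1.2 -0.3] tool x yaw deg -4.99 z [-0.012 -0.004 -1.   ] -0.003245558068630771 [ 0.28  0.07  1.87 -0.    1.22  1.94]
r1 [ 0.0048  0.0058 -0.0317]
lev [-0.0212 -0.2275  0.0773]
dfr [ 0.0395 -0.1884  0.0873]
```

View pics/w1.png

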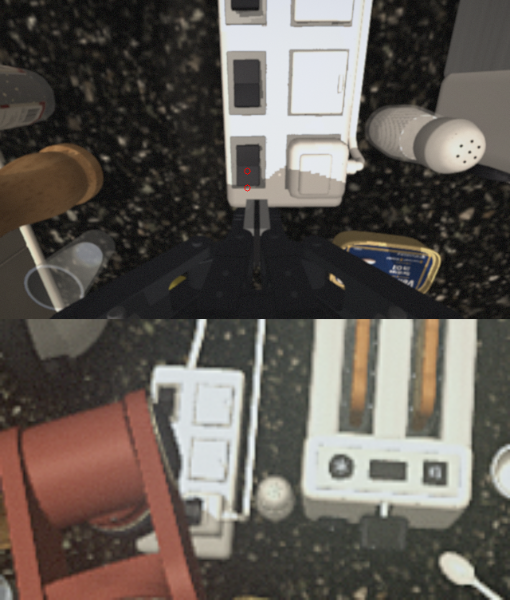

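Wrist view: rocker 1 spans rows 145–187 near column 248. My estimate falls a little near its front edge, so I'll re-measure with the arm settled.

{"name": "play_rows", "arguments": {
  "series": [
    [[0.003, 0.002, 0, 0, 0, 0, 0], [0, 0, 0, 0, 0, 0, 0], [0, 0, 0, 0, 0, 0, 0]]
  ]
}}

```text
time: 3.1
tool_pos: [0.5276, 0.2328, 0.0886]
tool_rot: [-0.001, 0.999, -0.043, 0.002]
contact_force: [-1.1, -0.1, -0.4]
gripper_width: -0.0
grasp_force: 0.0
```

```bash
python3 s.py
python3 - <<'E'
from h import *
f=manip.grab_frame("wrist");a=f["frame"]
c0=proj(f,(.523,.2341,.048));print("press px",c0,"tcp px",proj(f,manip.state()["tool_pos"]))
x0,y0=int(c0[0])-60,int(c0[1])-130
b=cv2.resize(a[y0:y0+180,x0:x0+170],None,fx=3.3,fy=3.3,interpolation=cv2.INTER_CUBIC);print(x0,y0)
for p,c in[((.523,.2341,.048),(0,0,255)),((.5362,.233,.046),(0,255,0)),((.5962,.2276,.046),(0,255,0)),(manip.state()["tool_pos"],(255,0,0))]:
    q=(proj(f,p)-[x0,y0])*3.3;cv2.circle(b,tuple(int(v) for v in q),5,c,1)
cv2.imwrite("pics/w2.png",b)
import pickle;pickle.dump(f,open("w2.pkl","wb"))
E
```

```text
3.1 [0.5276 0.2328 0.0886] F [-1.1 -0.1 -0.4] tool x yaw deg -4.97 z [ 0.004  0.001 -1.   ] -0.00014960182534155497 [ 0.29  0.07  1.85 -0.    1.22  1.94]
r1 [-0.0046  0.0013 -0.0406]
lev [-0.0306 -0.232   0.0684]
dfr [ 0.0301 -0.1929  0.0784]
press px [318.8949122 242.8948387] tcp px [320.26244167 266.60021679]
258 112
```

View pics/w2.png

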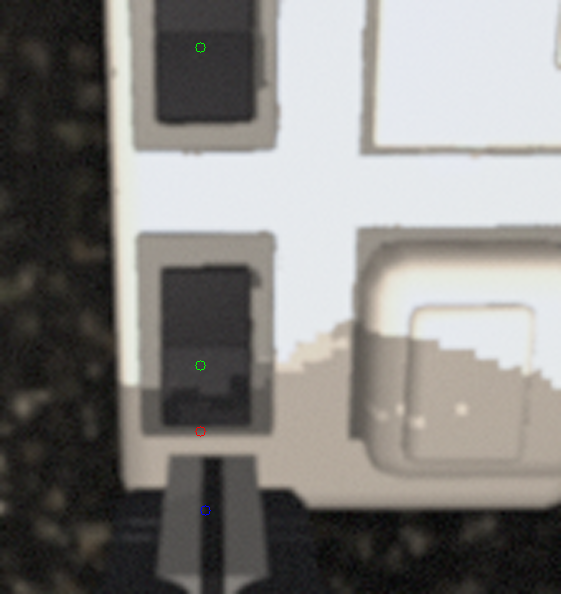

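The crease (pivot) of rocker 1 is at crop (205,345), about 4 mm beyond the top-view estimate. The fingers sit in line with it. Next I press straight down at about x = 0.524.

{"name": "play_rows", "arguments": {
  "series": [
    [[-0.003, 0, -0.015, 0, 0, 0, 0], [0, 0, -0.015, 0, 0, 0, 0], [0, 0, -0.006, 0, 0, 0, 0], [0, 0, -0.003, 0, 0, 0, 0], [0, 0, -0.003, 0, 0, 0, 0], [0, 0, 0, 0, 0, 0, 0]]
  ]
}}

```text
time: 3.75
tool_pos: [0.5231, 0.2323, 0.0439]
tool_rot: [0.0, 0.999, -0.043, -0.0]
contact_force: [-0.0, 0.3, -0.4]
gripper_width: -0.001
grasp_force: 0.0
```

```bash
python3 s.py
```

```text
3.75 [0.5231 0.2323 0.0439] F [-0.   0.3 -0.4] tool x yaw deg -4.97 z [-0. -0. -1.] -0.0005186684345094381 [ 0.29  0.12  1.87 -0.    1.15  1.95]
r1 [-0.0001  0.0018  0.0041]
lev [-0.0261 -0.2315  0.1131]
dfr [ 0.0346 -0.1924  0.1231]
```

{"name": "play_rows", "arguments": {
  "series": [
    [[0, 0, -0.002, 0, 0, 0, 0], [0, 0, 0, 0, 0, 0, 0], [0, 0, 0, 0, 0, 0, 0]]
  ]
}}

```text
time: 4.05
tool_pos: [0.5236, 0.2325, 0.0428]
tool_rot: [-0.0, 0.999, -0.043, 0.001]
contact_force: [0.4, 1.0, 0.9]
gripper_width: 0.002
grasp_force: 0.4
```

{"name": "play_rows", "arguments": {
  "series": [
    [[0, 0, 0.02, 0, 0, 0, 0], [0, 0, 0.03, 0, 0, 0, 0], [0, 0, 0, 0, 0, 0, 0], [0, 0, 0, 0, 0, 0, 0]]
  ]
}}

```text
time: 4.45
tool_pos: [0.5238, 0.2325, 0.0933]
tool_rot: [-0.0, 0.999, -0.043, 0.001]
contact_force: [0.8, -0.6, 0.5]
gripper_width: 0.002
grasp_force: 0.0
```

```bash
python3 s.py
python3 - <<'E'
from h import *
f=manip.grab_frame("wrist");a=f["frame"]
c0=proj(f,(.54,.233,.045))
x0,y0=int(c0[0])-60,max(0,int(c0[1])-110)
b=cv2.resize(a[y0:y0+170,x0:x0+170],None,fx=3.3,fy=3.3,interpolation=cv2.INTER_CUBIC)
cv2.imwrite("pics/w3.png",b)
E
```

```text
4.45 [0.5238 0.2325 0.0933] F [ 0.8 -0.6  0.5] tool x yaw deg -4.97 z [ 0.002  0.001 -1.   ] 0.001692623491567605 [ 0.29  0.05  1.85 -0.    1.23  1.95]
r1 [-0.0008  0.0016 -0.0453]
lev [-0.0268 -0.2317  0.0637]
dfr [ 0.0339 -0.1926  0.0737]
```

View pics/w3.png

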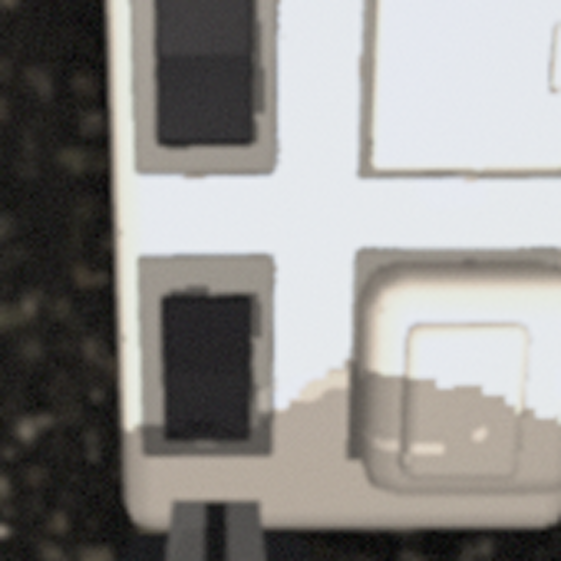

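Rocker 1 has tipped over: its far half is now as dark as the near half and the bezel shows at its near edge. Rocker 2 is unchanged. On to the lever.

{"name": "play_rows", "arguments": {
  "series": [
    [[0, 0, 0.04, 0, 0, 0, 0], [0, 0, 0.04, 0, 0, 0, 0], [0, 0, 0.035, 0, 0, 0, 0], [-0.005, -0.046, 0, 0, 0, 0, 0], [-0.005, -0.046, 0, 0, 0, 0, 0], [-0.005, -0.046, 0, 0, 0, 0, 0], [-0.006, -0.047, 0, 0, 0, 0, 0], [-0.006, -0.046, 0, 0, 0, 0, 0], [0, 0, 0, 0, 0, 0, 0], [0, 0, 0, 0, 0, 0, 0]]
  ]
}}

```text
time: 5.5
tool_pos: [0.4954, 0.0005, 0.2058]
tool_rot: [-0.0, 0.999, -0.045, -0.001]
contact_force: [0.4, 0.3, 0.7]
gripper_width: -0.001
grasp_force: 0.0
```

```bash
python3 s.py
python3 - <<'E'
from h import *
f=manip.grab_frame("wrist");b=f["frame"].copy()
for p in[(.497,.0008,.157),(.5577,.0399,.167),(.5539,-.0037,.167),manip.state()["tool_pos"]]:
    cv2.circle(b,tuple(int(v) for v in proj(f,p)),4,(0,0,255),1)
cv2.imwrite("pics/w4.png",b)
E
```

```text
5.5 [0.4954 0.0005 0.2058] F [0.4 0.3 0.7] tool x yaw deg -5.12 z [-0.002  0.001 -1.   ] -0.0010565038509045754 [-0.15 -0.25  1.93  0.    1.46  1.51]
r1 [ 0.0276  0.2336 -0.1578]
lev [ 0.0016  0.0003 -0.0488]
dfr [ 0.0623  0.0394 -0.0388]
```

View pics/w4.png

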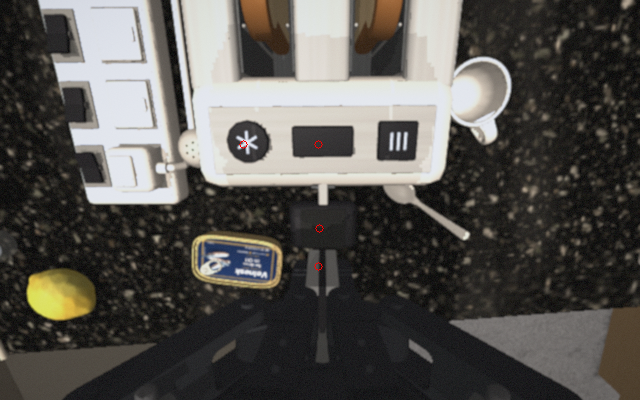

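The wrist view shows the lever pad at about (324,226), the star key at (248,142), stop at (323,142). All lie roughly 4 px right of my projections, so I shift y by about −2.5 mm. Now the lever.

{"name": "play_rows", "arguments": {
  "series": [
    [[0.003, -0.002, -0.03, 0, 0, 0, 0], [0, 0, -0.015, 0, 0, 0, 0], [0, 0, -0.01, 0, 0, 0, 0], [0, 0, -0.01, 0, 0, 0, 0], [0, 0, -0.01, 0, 0, 0, 0], [0, 0, -0.008, 0, 0, 0, 0], [0, 0, -0.005, 0, 0, 0, 0], [0, 0, 0, 0, 0, 0, 0], [0, 0, 0, 0, 0, 0, 0]]
  ]
}}

```text
time: 6.45
tool_pos: [0.4993, -0.0007, 0.1193]
tool_rot: [0.0, 0.999, -0.043, 0.0]
contact_force: [-0.4, 0.2, 0.5]
gripper_width: 0.0
grasp_force: 0.0
```

```bash
python3 s.py
```

```text
6.45 [ 0.4993 -0.0007  0.1193] F [-0.4  0.2  0.5] tool x yaw deg -4.97 z [ 0. -0. -1.] 0.0004984136555374781 [-0.15 -0.16  2.01 -0.    1.29  1.51]
r1 [ 0.0237  0.2348 -0.0713]
lev [-0.0023  0.0015  0.0377]
dfr [0.0584 0.0406 0.0477]
```

{"name": "play_rows", "arguments": {
  "series": [
    [[0, 0, -0.003, 0, 0, 0, 0], [0, 0, 0, 0, 0, 0, 0], [0, 0, 0, 0, 0, 0, 0], [0, 0, 0.02, 0, 0, 0, 0], [0, 0, 0.04, 0, 0, 0, 0], [0, 0, 0.03, 0, 0, 0, 0], [0.03, 0.019, 0, 0, 0, 0, 0], [0.03, 0.019, 0, 0, 0, 0, 0], [0, 0, 0, 0, 0, 0, 0], [0, 0, 0, 0, 0, 0, 0]]
  ]
}}

```text
time: 7.45
tool_pos: [0.5591, 0.0375, 0.206]
tool_rot: [0.0, 0.999, -0.043, -0.001]
contact_force: [0.3, -0.3, 0.4]
gripper_width: -0.005
grasp_force: 0.0
```

```bash
python3 s.py
python3 - <<'E'
from h import *
f=manip.grab_frame("wrist");b=f["frame"].copy()
for p in[(.559,.037,.167),manip.state()["tool_pos"]]:
    cv2.circle(b,tuple(int(v) for v in proj(f,p)),4,(0,0,255),1)
t=manip.grab_frame("side")["frame"][120:260,200:440]
cv2.imwrite("pics/w5.png",np.vstack([cv2.resize(b[100:],(640,300)),cv2.resize(t,(640,300))]))
E
```

```text
7.45 [0.5591 0.0375 0.206 ] F [ 0.3 -0.3  0.4] tool x yaw deg -4.92 z [-0.001 -0.    -1.   ] -0.005132240603145571 [-0.07 -0.08  1.79 -0.    1.44  1.59]
r1 [-0.0361  0.1966 -0.158 ]
lev [-0.0621 -0.0367 -0.049 ]
dfr [-0.0014  0.0024 -0.039 ]
```

View pics/w5.png

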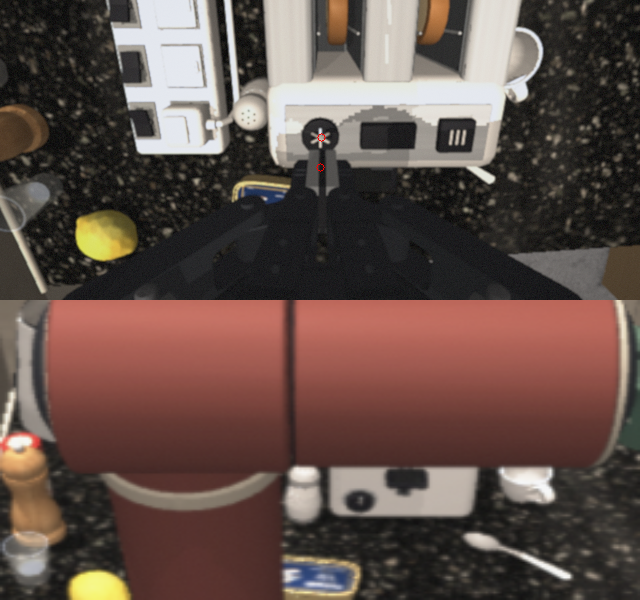

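The target circle sits on the star key at (320,137). The pad is in the side crop at (407,480), which is full-frame (352.6,204). I'll compare that with the expected up and down positions.

Run:
```python
from h import *
f=manip.grab_frame("side")
for z in(.157,.117):print(z,proj(f,(.498,-.001,z)).round(1))
```

```text
0.157 [353.  190.7]
0.117 [352.3 201.5]
```

The lever is down. Now the defrost key.

{"name": "play_rows", "arguments": {
  "series": [
    [[0, 0, -0.02, 0, 0, 0, 0], [0, 0, -0.01, 0, 0, 0, 0], [0, 0, -0.006, 0, 0, 0, 0], [0, 0, -0.004, 0, 0, 0, 0], [0, 0, -0.004, 0, 0, 0, 0], [0, 0, 0, 0, 0, 0, 0], [0, 0, 0, 0, 0, 0, 0]]
  ]
}}

```text
time: 8.3
tool_pos: [0.5595, 0.0372, 0.1637]
tool_rot: [0.0, 0.999, -0.043, 0.001]
contact_force: [-2.2, -0.3, 5.4]
gripper_width: 0.002
grasp_force: 2.2
```

```bash
python3 s.py
```

```text
8.3 [0.5595 0.0372 0.1637] F [-2.2 -0.3  5.4] tool x yaw deg -4.97 z [ 0.001 -0.    -1.   ] 0.0018971097702588932 [-0.07 -0.05  1.83 -0.    1.36  1.59]
r1 [-0.0365  0.1969 -0.1157]
lev [-0.0625 -0.0364 -0.0067]
dfr [-0.0018  0.0027  0.0033]
```

5.4 N, so it is nearly fully in. I'll push slightly more, then release.

{"name": "play_rows", "arguments": {
  "series": [
    [[0, 0, -0.0015, 0, 0, 0, 0], [0, 0, 0, 0, 0, 0, 0], [0, 0, 0, 0, 0, 0, 0]]
  ]
}}

```text
time: 8.6
tool_pos: [0.5597, 0.0372, 0.1634]
tool_rot: [0.0, 0.999, -0.043, 0.001]
contact_force: [-6.3, -0.5, 11.0]
gripper_width: -0.005
grasp_force: 5.5
```

{"name": "play_rows", "arguments": {
  "series": [
    [[0, 0, 0.02, 0, 0, 0, 0], [0, 0, 0.04, 0, 0, 0, 0], [0, 0, 0.04, 0, 0, 0, 0], [-0.03, 0, 0, 0, 0, 0, 0], [-0.04, 0, 0, 0, 0, 0, 0], [-0.02, 0, 0, 0, 0, 0, 0], [0, 0, 0, 0, 0, 0, 0], [0, 0, 0, 0, 0, 0, 0]]
  ]
}}

```text
time: 9.4
tool_pos: [0.4696, 0.0373, 0.261]
tool_rot: [-0.0, 0.999, -0.043, 0.001]
contact_force: [0.5, 0.7, -0.3]
gripper_width: 0.002
grasp_force: 0.0
```

Run:
```python
from h import *
f=manip.grab_frame("wrist");b=f["frame"].copy()
cv2.imwrite("pics/w6.png",b)
```

```text
(no output)
```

View pics/w6.png

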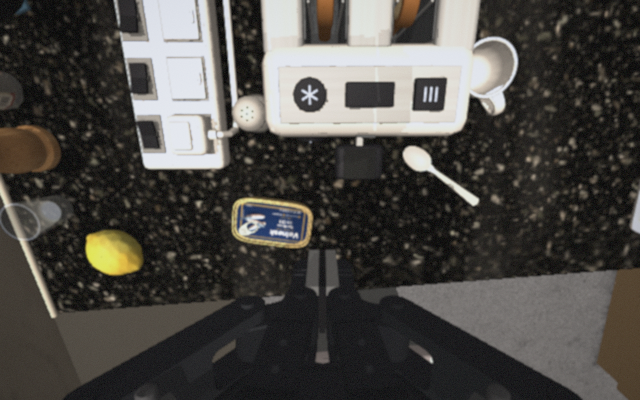

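The lever pad is down at (358,160), smaller and closer to the end face than before. The star key is out at (310,94), and the loose things look undisturbed. The force rose to 11 N with no further travel, so the key was fully in. Handing in.

```bash
python3 -c "
from plant import manip
print(manip.job_done())"
```

```text
the job is handed in; nothing more can be done
None
```

The job is handed in: the plug's rocker (rocker 1) is on, the lever is caught down, and the defrost key was pressed fully in and is out again; the hand-in gave no verdict, so this rests on the camera and force readings.

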